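Sort the bench leftovers into their trays

ROBOT

A 6-joint arm with a two-finger parallel gripper is mounted at the origin on a cart in front of the work surface, level with it; the furniture and walls round the work are solid. World frame = base frame: x ahead of the robot, y to its left, z up, the work surface at z = 0. Lengths are in m, angles in degrees, forces in N, time in s.
With the tool pointing down it reaches from about 0.375 to 0.825 m from the base axis. Payload 5.5 kg.
Tool frame: the origin (TCP) lies at the very end of the fingers, on their centre line; the grasp point (between the pads) lies 19 mm behind it; z points along the fingers, y is the line along which they close (so a half turn about z gives the same grasp; the last joint's range is limited). The gripper opens to 85 mm and grips with 20 to 120 N. Pads are 22 mm wide; open, the fingers measure 114 mm over their backs; the gripper's body (76 mm by 85 mm) begins 54 mm behind the grasp point. The pads swing forward as they close: fully open they stand 13 mm farther back than shut.
Start: joints at [71.849, 17.962, -2.699, 69.339, 0, 90], TCP at [0.187, 0.57, 0.231] pointing down, gripper open.
Joint ranges: [-152.73, 152.73], [-39.44, 99.34], [-58.76, 71.6], [-118.89, 123.64], [-81.53, 83.1], [-180, 180]. Speed limits (degrees/s): [136.94, 136.94, 172.46, 180, 180, 180].

INTERFACE

Orientations are given as a 3x3 rotation matrix whose columns are the frame's x, y, z axes.
In Python, from plant import bot gives the robot as it stands. The module is installed in compiled form; this text tells all that it offers.
- The arm moves only by the tool servo_tool, never from a script. Its argument "steps" is a list of rows, each a list of 7 numbers: the finger opening in cm, from 0 to 8.54, then the shift along the tool's x, y, z in cm, then the turn, a rotation vector about the tool's x, y, z in rad. A call has 1 to 5 rows; each row is the pose to reach, as a shift and turn from the pose commanded when the call began, along the tool's axes at that moment; what a row does not reach only later rows make up. A row lasts 1/12 s, in which the tool goes at most 41.7 mm and 7.16 degrees, less where a joint would pass 70% of its speed; a pose out of reach is approached as far as the arm can. A call with a gripper value outside its range is refused whole. The fingers move at their own pace and stop on an object; "force" is the grip in N (left out, the last holds). Time passes only in rows, so rows that repeat a pose let the fingers close. It gives the time, the measured TCP pose, the force, the opening and the grip force at its end, in the units of the state.
- bot.get_obs(): the state, without advancing time (a new reading comes with each control period).
- bot.read_camera(name): name is "scene" or "top" or "wrist"; returns a dict with "pixels" (400x640x3 uint8, blue, green, red), "K" (3x3 intrinsics, pixels), "R" (3x3) and "t" (3): a world point X has camera coordinates R X + t. Camera axes: x right, y down, z forward; pixel columns grow to the right and rows downward; lengths in m; the calibration is good to about 2 mm. A picture is of the moment at which its call begins. There is no depth.
- bot.hand_in(): hands the job in; it is judged then, once.
Trained networks look in a picture, given as the dict that the camera call returned (one of the last four; its "shot" number tells which), for a name from the list of things; names that differ only in an ending like _2 or _b are one class to them, and where a whole thing is asked for, a point or a joint stands for the part that bears it (a point fixed in the world has none). Each returns a list of dicts, best first, with "p" (0 to 1); they miss things now and then, are a little off and sometimes report something else, mostly with a low value. They report only what shows in the picture. A call takes as long as a camera call.
- bot.trace(picture, name): "pixels" (400x640 bool, what is visible of it) and "uv" ([column, row] in pixels, amid what is visible of it).
- bot.landmark_of(picture, name): "uv" ([column, row] in pixels: a listed point, or the origin of a listed thing).
The state is a dict: "t": time; "joint_pos": joint angles; "joint_velocities": joint speeds; "joint_torque": joint torques, N m; "eef_pos": TCP position; "eef_rot": TCP orientation; "contact_force": force on the tool from outside, world axes, zero at the start; "ft_torque": the same for the moment, N m; "opening": opening from 0.0 (shut) to 1.0 (fully open); "grasp_force": force on a finger pad.
Only numpy, scipy, OpenCV 4.12 (cv2) and the standard library are available. Lean on these libraries where they do the work, as an engineer would, in place of code of your own. Each camera call takes 0.05 s, during which the arm holds its last target. There are 200 camera calls.

TASK

Clear the four small things standing on the left bench (two glass vials, a brass weight and an eye loupe) into the three sorting trays on the right bench: each goes into the tray that already holds one of its kind. Stand every thing upright on the floor of an empty end bay, only one to a bay, and leave the three things already in the middle bays standing where they are.

Things in the scene. Friction and masses are not known exactly. Their poses are not given: they have to be found in the camera images.
- tall_vial_center (a point): Taller of the two loose round glass vials, with a screw cap, 27 mm diameter, 56 mm tall (body 46 mm high, cap 22 mm diameter). Point: on its axis, half-way up; z along the axis, up. At the start it stands upright on the left bench (z = 0), at least 0.15 m to the right of a computer tower (fixed, 0.33 m tall, x 0.34 to 0.68, y 0.32 to 0.45).
- short_vial_center (a point): Shorter of the two loose round glass vials, with a screw cap, 22 mm diameter, 43 mm tall (body 35 mm high, cap 18 mm diameter). Point: on its axis, half-way up; z along the axis, up. At the start it stands upright on the left bench (z = 0), at least 0.15 m to the right of a computer tower (fixed, 0.33 m tall, x 0.34 to 0.68, y 0.32 to 0.45).
- small_weight_center (a point): Small brass balance weight, a cylinder with a necked knob on top, 17 mm diameter, 30 mm tall, 50 g. Point: on its axis, half-way up; z along the axis, up. At the start it stands upright on the left bench (z = 0), at least 0.15 m to the right of a computer tower (fixed, 0.33 m tall, x 0.34 to 0.68, y 0.32 to 0.45).
- loose_loupe_center (a point): Black eye loupe, a round hollow eyepiece standing narrow end down, 37 mm diameter at the flared upper part (above 20 mm), 34 mm below, 35 mm tall. Point: on its axis, half-way up; z along the axis, up. At the start it stands upright on the left bench (z = 0), at least 0.15 m to the right of a computer tower (fixed, 0.33 m tall, x 0.34 to 0.68, y 0.32 to 0.45).
- tray_vials: Shallow grey plastic tray fixed to the bench, 76 x 171 mm, rim 10 mm high, walls, dividers and floor 3 mm thick. Three equal bays in a row along y, each 70 (x) by 53 mm (y) inside, centres at y = -56, 0, +56 mm. Blank paper label on its -x side. All three trays are alike. Origin: centre of the underside, z up; inner floor at z = 3 mm. Its middle bay holds a glass vial.
- tray_weights: Shallow grey plastic tray fixed to the bench, 76 x 171 mm, rim 10 mm high, walls, dividers and floor 3 mm thick. Three equal bays in a row along y, each 70 (x) by 53 mm (y) inside, centres at y = -56, 0, +56 mm. Blank paper label on its -x side. All three trays are alike. Origin: centre of the underside, z up; inner floor at z = 3 mm. Its middle bay holds a brass weight.
- tray_loupes: Shallow grey plastic tray fixed to the bench, 76 x 171 mm, rim 10 mm high, walls, dividers and floor 3 mm thick. Three equal bays in a row along y, each 70 (x) by 53 mm (y) inside, centres at y = -56, 0, +56 mm. Blank paper label on its -x side. All three trays are alike. Origin: centre of the underside, z up; inner floor at z = 3 mm. Its middle bay holds a loupe.
- vial_in_tray_center (a point): Glass vial with a ribbed cap, 25 mm diameter, 51 mm tall. It stands in the middle bay of its tray, on the tray floor. Point: on its axis, half-way up, z up. Not to be moved.
- weight_in_tray_center (a point): Brass balance weight with a knob on top, 22 mm diameter, 38 mm tall, 100 g. It stands in the middle bay of its tray, on the tray floor. Point: on its axis, half-way up, z up. Not to be moved.
- loupe_in_tray_center (a point): Black eye loupe like the loose one, 37 mm diameter, 35 mm tall. It stands in the middle bay of its tray, on the tray floor. Point: on its axis, half-way up, z up. Not to be moved.

How it is judged:
By the outcome, as a careful person would: the job done as asked, in the order asked, and still so for the second after the job is handed in, with the robot touching nothing.
It also fails if it takes over 109 s, if anything falls off the work surface, if the arm or the gripper's body presses on something with over 40 N, if the wrist force passes 120 N, or if a joint passes its speed limit or range.

## Working session

There is one attempt and no reset: what is moved stays moved. The work goes in short steps, Python scripts to look and compute and a tool call to move; the robot and the scene stay as the last step left them, time stands still between calls to the robot, and variables do not carry over. Pictures are saved under pics/ and viewed, at most 14 in all, crops included, and the job is handed in when it is done.

Besides the shell and the picture viewer there is one more tool, called after "Request:" in YAML: its name, and indented under it one key for each argument. servo_tool: Moves the arm, as the interface text tells. Its arguments: {"type":"object","properties":{"steps":{"type":"array"},"force":{"type":"number"}},"required":["steps"]}

```bash
mkdir -p pics
cat > h.py <<'E'
import numpy as np, cv2
from plant import bot
def ray(c,uv):
    d=c["R"].T@np.linalg.inv(c["K"])@np.array([uv[0],uv[1],1.]); return -c["R"].T@c["t"], d
def atz(c,uv,z):
    o,d=ray(c,uv); return o+d*(z-o[2])/d[2]
H=dict(tall_vial_center=.028,short_vial_center=.0215,small_weight_center=.015,loose_loupe_center=.0175,tray_vials=0,tray_weights=0,tray_loupes=0,vial_in_tray_center=.0285,weight_in_tray_center=.022,loupe_in_tray_center=.0205)
E
python3 - <<'E'
from h import *
np.set_printoptions(precision=4,suppress=True)
for n in ["scene","top","wrist"]:
    c=bot.read_camera(n); cv2.imwrite(f"pics/{n}0.png",c["pixels"]); print(n,-c["R"].T@c["t"])
    for k,z in H.items():
        print(k,[(round(r["p"],2),np.round(r["uv"]),atz(c,r["uv"],z)) for r in bot.landmark_of(c,k)[:3]])
s=bot.get_obs();print(s)
E
```

```text
scene [-0.0823  0.2845  0.5891]
tall_vial_center [(0.62, array([232., 201.]), array([0.6522, 0.1101, 0.028 ]))]
short_vial_center [(0.53, array([242., 254.]), array([0.4978, 0.1424, 0.0215]))]
small_weight_center [(0.69, array([239., 228.]), array([0.5784, 0.1209, 0.015 ])), (0.48, array([367., 164.]), array([ 0.6581, -0.2387,  0.015 ]))]
loose_loupe_center [(0.64, array([248., 286.]), array([0.4208, 0.159 , 0.0175]))]
tray_vials [(0.89, array([432., 219.]), array([ 0.4283, -0.2569,  0.    ]))]
tray_weights [(0.58, array([365., 173.]), array([ 0.6461, -0.2268,  0.    ]))]
tray_loupes [(0.86, array([372., 201.]), array([ 0.542 , -0.1786,  0.    ]))]
vial_in_tray_center [(0.78, array([433., 209.]), array([ 0.4295, -0.2543,  0.0285])), (0.19, array([429., 220.]), array([ 0.4051, -0.2232,  0.0285]))]
weight_in_tray_center [(0.6, array([365., 165.]), array([ 0.6466, -0.2246,  0.022 ]))]
loupe_in_tray_center [(0.73, array([375., 192.]), array([ 0.5436, -0.1841,  0.0205])), (0.27, array([367., 169.]), array([ 0.6308, -0.2206,  0.0205]))]
top [ 0.4548 -0.0655  0.9771]
tall_vial_center [(0.53
[... 1022 characters left out ...]
pe_center []
tray_vials []
tray_weights []
tray_loupes []
vial_in_tray_center []
weight_in_tray_center []
loupe_in_tray_center []
{'t': 1.65, 'joint_pos': array([71.848 , 17.9631, -2.6981, 69.3401, -0.0002, 89.9997]), 'joint_velocities': array([ 0.0702, -0.0131,  0.0315,  0.0541, -0.058 , -0.0268]), 'joint_torque': array([ -0.0004, -53.9446,  34.0043,   0.002 ,  -0.0001,   0.    ]), 'eef_pos': array([0.1869, 0.5701, 0.2313]), 'eef_rot': array([[-0.9502,  0.3115, -0.    ],
       [ 0.3115,  0.9502, -0.    ],
       [-0.    , -0.    , -1.    ]]), 'contact_force': array([-0.2336,  0.0426, -0.6529]), 'ft_torque': array([0.0637, 0.034 , 0.0237]), 'grasp_force': 0.0, 'opening': 1.0010257372617273}
```

View pics/top0.png

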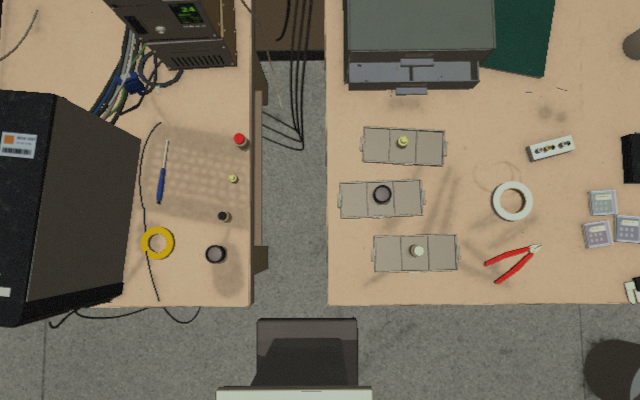

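View pics/scene0.png

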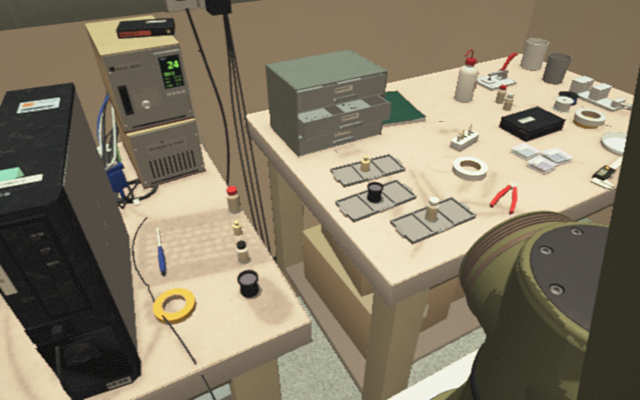

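```bash
cat >> h.py <<'E'
from scipy.spatial.transform import Rotation as Ro
def F(a): # tool down, tool x at world angle a deg
    a=np.radians(a); x=np.array([np.cos(a),np.sin(a),0]); z=np.array([0,0,-1.]); return np.c_[x,np.cross(z,x),z]
def chain(*w): # waypoints (x,y,z,ang) -> rows, each in its own call
    s=bot.get_obs(); p,R=s["eef_pos"],s["eef_rot"]
    for x,y,z,a in w:
        q=np.array([x,y,z]);G=F(a); d=R.T@(q-p)*100; r=Ro.from_matrix(R.T@G).as_rotvec()
        print("call",np.round(d,2).tolist(),np.round(r,3).tolist(),"rows>=%.1f"%max(np.linalg.norm(d)/4.17,np.linalg.norm(r)/.125)); p,R=q,G
E
python3 - <<'E'
from h import *
np.set_printoptions(precision=4,suppress=True)
for n in ["top","scene"]:
    c=bot.read_camera(n)
    for k in H:
        rs=bot.trace(c,k)
        if not rs: print(n,k,None); continue
        m=rs[0]["pixels"]; r=np.argwhere(m)
        if k.startswith("tray"):
            q=cv2.boxPoints(cv2.minAreaRect(r[:,::-1].astype(np.float32)))
            P=np.array([atz(c,u,.008)[:2] for u in q]); e=P-np.roll(P,1,0); l=np.linalg.norm(e,axis=1); i=l.argmax()
            print(n,k,round(rs[0]["p"],2),"ctr",P.mean(0),"len",l,"ang",np.degrees(np.arctan2(e[i,0],e[i,1])))
        else: print(n,k,round(rs[0]["p"],2),len(r),atz(c,r.mean(0)[::-1],H[k])[:2])
chain((.23,.43,.38,136),(.33,.29,.40,112),(.44,.16,.26,90))
E
```

```text
top tall_vial_center 0.65 201 [0.6574 0.1055]
top short_vial_center None
top small_weight_center 0.47 59 [0.5813 0.1254]
top loose_loupe_center 0.54 266 [0.4264 0.1596]
top tray_vials 0.72 ctr [ 0.4227 -0.2515] len [0.0781 0.1852 0.078  0.1839] ang 177.92414981142508
top tray_weights 0.71 ctr [ 0.6469 -0.2332] len [0.1817 0.0786 0.183  0.0784] ang -176.28328397930088
top tray_loupes 0.64 ctr [ 0.5365 -0.1837] len [0.079  0.1833 0.079  0.182 ] ang 177.89893624825504
top vial_in_tray_center 0.59 149 [ 0.429  -0.2498]
top weight_in_tray_center 0.63 331 [0.4254 0.1581]
top loupe_in_tray_center 0.49 293 [ 0.5441 -0.1841]
scene tall_vial_center 0.7 328 [0.6588 0.1044]
scene short_vial_center 0.64 240 [0.5032 0.1399]
scene small_weight_center 0.59 129 [0.5788 0.1246]
scene loose_loupe_center 0.64 483 [0.4282 0.156 ]
scene tray_vials 0.93 ctr [ 0.4217 -0.2549] len [0.0893 0.2186 0.1055 0.1973] ang 178.70988599235028
scene tray_weights 0.89 ctr [ 0.6452 -0.2357] len [0.0948 0.2075 0.1056 0.1907] ang -174.9883838157515
scene tray_loupes 0.7 ctr [ 0.5342 -0.1866] len [0.0853 0.2087 0.0983 0.1909] ang 178.5796946877867
scene vial_in_tray_center 0.76 287 [ 0.4293 -0.2513]
scene weight_in_tray_center None
scene loupe_in_tray_center 0.69 310 [ 0.5462 -0.186 ]
call [-8.46, -11.98, -14.87] [0.0, -0.0, 0.451] rows>=5.0
call [-16.92, -3.12, -2.0] [0.0, 0.0, 0.419] rows>=4.2
call [-16.17, 5.33, 14.0] [0.0, 0.0, 0.384] rows>=5.3
```

Request:
servo_tool:
  steps:
    - [8.5,-8.4,-11.9,-14.8,0,0,0.45]
    - [8.5,-8.4,-11.9,-14.8,0,0,0.45]
    - [8.5,-8.4,-11.9,-14.8,0,0,0.45]
    - [8.5,-8.4,-11.9,-14.8,0,0,0.45]
    - [8.5,-8.4,-11.9,-14.8,0,0,0.45]
  force: 25

```text
t: 3.17
eef_pos: [0.2297, 0.4294, 0.3808]
eef_rot: [[-0.718, 0.696, 0.0], [0.696, 0.718, 0.0], [-0.0, 0.0, -1.0]]
contact_force: [1.2, 0.2, 0.4]
opening: 0.994
grasp_force: 0.0
```

Request:
servo_tool:
  steps:
    - [8.5,-16.9,-3.1,-2.0,0,0,0.42]
    - [8.5,-16.9,-3.1,-2.0,0,0,0.42]
    - [8.5,-16.9,-3.1,-2.0,0,0,0.42]
    - [8.5,-16.9,-3.1,-2.0,0,0,0.42]
    - [8.5,-16.9,-3.1,-2.0,0,0,0.42]

```text
t: 3.58
eef_pos: [0.3326, 0.287, 0.4006]
eef_rot: [[-0.368, 0.93, 0.003], [0.93, 0.368, -0.001], [-0.002, 0.003, -1.0]]
contact_force: [0.9, 1.0, -0.3]
opening: 0.998
grasp_force: 0.0
```

Request:
servo_tool:
  steps:
    - [5.5,-16.0,5.3,13,0,0,0.38]
    - [5.5,-16.0,5.3,13,0,0,0.38]
    - [5.5,-16.0,5.3,13,0,0,0.38]
    - [5.5,-16.0,5.3,13,0,0,0.38]
    - [5.5,-16.0,5.3,13,0,0,0.38]

```text
t: 4.0
eef_pos: [0.4373, 0.1643, 0.2712]
eef_rot: [[-0.004, 1.0, 0.001], [1.0, 0.004, 0.001], [0.001, 0.001, -1.0]]
contact_force: [0.2, -0.3, 0.1]
opening: 0.644
grasp_force: 0.0
```

```bash
cat >> h.py <<'E'
def look(names,pic=None,cam="wrist"):
    c=bot.read_camera(cam)
    if pic: cv2.imwrite(f"pics/{pic}.png",c["pixels"])
    for k in names:
        for f in (bot.trace,bot.landmark_of):
            rs=f(c,k)
            for r in rs[:2]:
                u=np.argwhere(r["pixels"]).mean(0)[::-1] if f is bot.trace else r["uv"]
                print(cam,f.__name__,k,round(r["p"],2),np.round(u),np.round(atz(c,u,H[k])[:2],4))
    return c
L=["tall_vial_center","short_vial_center","small_weight_center","loose_loupe_center"]
E
python3 - <<'E'
from h import *
look(L,"w1")
E
```

```text
wrist call tall_vial_center 0.98 [500. 217.] [0.6609 0.1041]
wrist call tall_vial_center 0.97 [501. 215.] [0.6611 0.1078]
wrist call short_vial_center 0.73 [376. 188.] [0.5048 0.14  ]
wrist call short_vial_center 0.67 [374. 189.] [0.5036 0.1388]
wrist call small_weight_center 0.6 [435. 199.] [0.5826 0.1245]
wrist call small_weight_center 0.74 [434. 201.] [0.5816 0.1212]
wrist call loose_loupe_center 0.67 [313. 176.] [0.4278 0.1543]
wrist call loose_loupe_center 0.62 [314. 172.] [0.4284 0.1587]
```

View pics/w1.png

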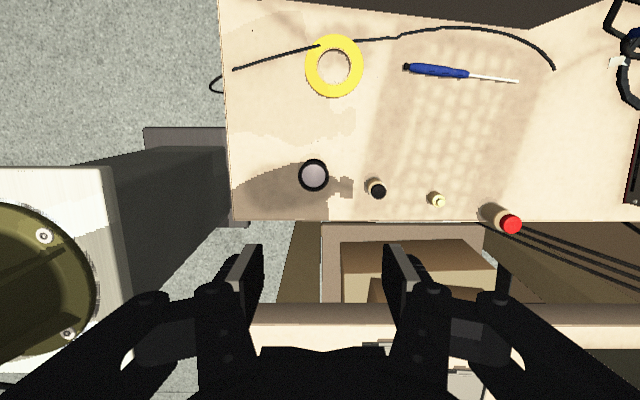

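Request:
servo_tool:
  steps:
    - [5.5,-0.7,-0.9,17.0,0,0,0]
    - [5.5,-0.7,-0.9,17.0,0,0,0]
    - [5.5,-0.7,-0.9,17.0,0,0,0]
    - [5.5,-0.7,-0.9,17.0,0,0,0]
    - [5.5,-0.7,-0.9,17.0,0,0,0]

```text
t: 4.87
eef_pos: [0.4222, 0.1573, 0.0965]
eef_rot: [[-0.006, 1.0, -0.009], [1.0, 0.006, -0.003], [-0.003, -0.009, -1.0]]
contact_force: [-1.5, -0.6, -0.8]
opening: 0.643
grasp_force: 0.0
```

Run:
```python
from h import *
look(L[3:])
chain((.428,.157,.010,90))
```

```text
wrist call loose_loupe_center 0.64 [330. 213.] [0.4281 0.1538]
wrist call loose_loupe_center 0.97 [331. 208.] [0.4286 0.1574]
call [-0.24, -0.05, 9.36] [0.001, -0.0, 0.005] rows>=2.2
```

Request:
servo_tool:
  steps:
    - [5.5,-0.3,0.0,4,0,0,0]
    - [5.5,-0.3,0.0,8,0,0,0]
    - [5.5,-0.3,0.0,9.4,0,0,0]
    - [5.5,-0.3,0.0,9.4,0,0,0]
    - [3.0,-0.3,0.0,9.4,0,0,0]

```text
t: 5.43
eef_pos: [0.4297, 0.1565, 0.0101]
eef_rot: [[-0.004, 1.0, 0.003], [1.0, 0.004, 0.001], [0.001, 0.003, -1.0]]
contact_force: [1.4, 0.0, 0.3]
opening: 0.516
grasp_force: 0.0
```

Request:
servo_tool:
  steps:
    - [2.5,0,0,0,0,0,0]
    - [2.5,0,0,0,0,0,0]
    - [2.5,0,0,0,0,0,0]
    - [2.5,0,0,0,0,0,0]
    - [2.5,0,0,0,0,0,0]

```text
t: 5.85
eef_pos: [0.4305, 0.1567, 0.0108]
eef_rot: [[-0.004, 1.0, 0.005], [1.0, 0.004, 0.002], [0.002, 0.005, -1.0]]
contact_force: [-0.7, -0.4, 8.3]
opening: 0.411
grasp_force: 24.8
```

Request:
servo_tool:
  steps:
    - [2.5,0,0,-3,0,0,0]
    - [2.5,0,0,-7,0,0,0]
    - [2.5,-2,0.6,-11,0,0,0]
    - [2.5,-5,1.7,-13,0,0,0]
    - [2.5,-9,3,-14,0,0,0]

```text
t: 6.27
eef_pos: [0.4612, 0.0679, 0.1539]
eef_rot: [[-0.008, 1.0, 0.01], [1.0, 0.008, 0.002], [0.002, 0.01, -1.0]]
contact_force: [1.6, 0.6, -1.7]
opening: 0.406
grasp_force: 25.2
```

Request:
servo_tool:
  steps:
    - [2.5,-4,1.5,0,0,0,0]
    - [2.5,-8,3,0,0,0,0]
    - [2.5,-12,4.6,0,0,0,0]
    - [2.5,-15.8,6.4,0,0,0,0]
    - [2.5,-19.6,8,0,0,0,0]

```text
t: 6.68
eef_pos: [0.5385, -0.1278, 0.15]
eef_rot: [[-0.004, 1.0, 0.004], [1.0, 0.004, -0.001], [-0.001, 0.004, -1.0]]
contact_force: [1.3, 0.4, 0.4]
opening: 0.412
grasp_force: 25.2
```

Run:
```python
from h import *
print(bot.get_obs()["eef_pos"],bot.get_obs()["opening"])
c=look(["tray_loupes","tray_weights","tray_vials","loupe_in_tray_center"],"w2")
```

```text
[ 0.53850721 -0.12776182  0.15003745] 0.4121381201402923
wrist call tray_loupes 0.85 [320. 213.] [ 0.5381 -0.1538]
wrist call tray_weights 0.8 [442. 247.] [ 0.6573 -0.1885]
wrist call tray_weights 0.97 [426. 288.] [ 0.6456 -0.2333]
wrist call tray_vials 0.94 [201. 264.] [ 0.4212 -0.2069]
wrist call tray_vials 0.57 [437. 287.] [ 0.6568 -0.2312]
wrist call tray_vials 0.94 [209. 307.] [ 0.425  -0.2544]
```

View pics/w2.png

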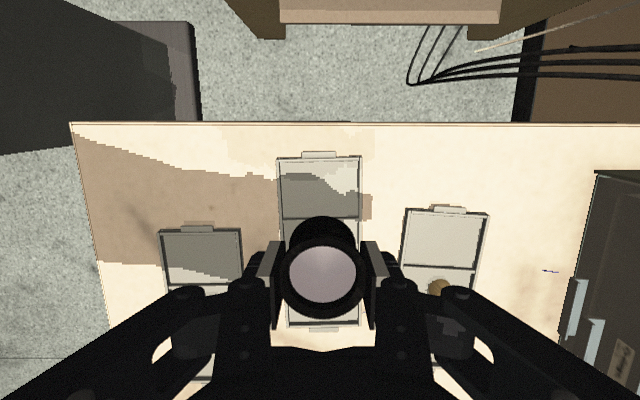

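Run:
```python
from h import *
c=bot.read_camera("wrist")
g=cv2.resize(c["pixels"][140:300,150:500],None,fx=2.25,fy=2.25,interpolation=cv2.INTER_CUBIC); cv2.imwrite("pics/w2c.png",g)
for n,a,b in [("loupes",(277,157),(361,155)),("weights",(407,210),(489,213)),("vials",(161,230),(242,227))]:
    A,B=atz(c,a,.010)[:2],atz(c,b,.010)[:2]; e=B-A; l=np.linalg.norm(e); e/=l; y=np.array([-e[1],e[0]]); m=(A+B)/2
    print(n,"w",l,"yaw",np.degrees(np.arctan2(e[1],e[0])),"ctr",m-.0855*y,"+bay",m-.0295*y,"-bay",m-.1415*y)
```

```text
loupes w 0.0723664842103869 yaw 1.711632750413898 ctr [ 0.53752201 -0.18035852] +bay [ 0.53584934 -0.12438351] -bay [ 0.53919469 -0.23633353]
weights w 0.07439870576220746 yaw -1.8474841442881074 ctr [ 0.6488984  -0.22969798] +bay [ 0.65070379 -0.17372709] -bay [ 0.64709301 -0.28566887]
vials w 0.07441889382014365 yaw 2.576453949459704 ctr [ 0.43152141 -0.24724794] +bay [ 0.42900407 -0.19130454] -bay [ 0.43403874 -0.30319133]
```

View pics/w2c.png

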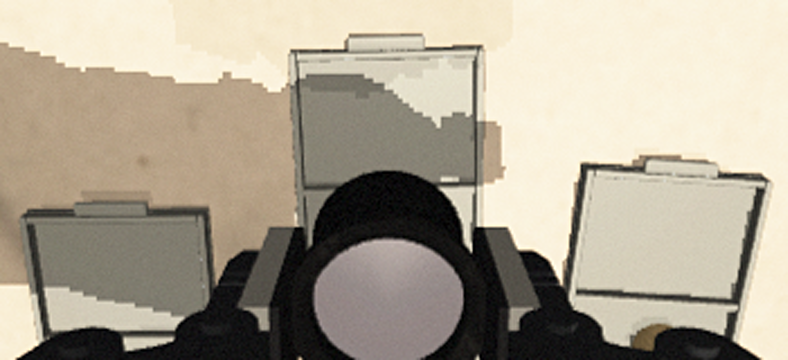

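Run:
```python
from h import *
c=bot.read_camera("wrist")
for n,a,b,d in [("loupes",(279.8,162.2),(364.2,160.4),(390,185)),("weights",(409,213.3),(491.3,220),(655,294)),("vials",(160.7,234.7),(242.9,232.4),(110,330))]:
    A,B=atz(c,a,.010)[:2],atz(c,b,.010)[:2]; e=B-A; l=np.linalg.norm(e); e/=l; y=np.array([-e[1],e[0]]); m=(A+B)/2
    D=atz(c,(d[0]/2.25+150,d[1]/2.25+140),.010)[:2]
    print(n,"w",l,"div",(m-D)@y,"yaw",np.degrees(np.arctan2(e[1],e[0])),"ctr",m-.0855*y,"+bay",m-.0295*y,"-bay",m-.1415*y)
chain((.5365,-.128,.10,91.5),(.5365,-.128,.0145,91.5))
```

```text
loupes w 0.072997841736924 div 0.05566133359712499 yaw 1.5724933942575714 ctr [ 0.53997466 -0.18499324] +bay [ 0.53843793 -0.12901433] -bay [ 0.5415114  -0.24097216]
weights w 0.0755692290874298 div 0.05402646765566064 yaw -4.512381868953374 ctr [ 0.64747958 -0.23440792] +bay [ 0.65188535 -0.1785815 ] -bay [ 0.64307381 -0.29023434]
vials w 0.07573760823986093 div 0.05431949870610568 yaw 2.0348926470101514 ctr [ 0.43062059 -0.25225262] +bay [ 0.42863214 -0.19628794] -bay [ 0.43260905 -0.30821731]
call [-0.36, -0.03, 4.8] [0.0, 0.0, -0.02] rows>=1.2
call [0.0, 0.0, 8.55] [0.0, 0.0, 0.0] rows>=2.1
```

Request:
servo_tool:
  steps:
    - [2.5,-0.1,-0.1,4,0,0,0]
    - [2.5,-0.1,-0.1,8,0,0,0]
    - [2.5,-0.1,-0.1,11,0,0,0]
    - [2.5,-0.1,-0.1,13,0,0,0]
    - [2.5,-0.1,-0.1,13.5,0,0,0]

```text
t: 7.65
eef_pos: [0.5339, -0.1253, 0.0108]
eef_rot: [[-0.005, 1.0, -0.004], [1.0, 0.005, 0.001], [0.001, -0.004, -1.0]]
contact_force: [-12.6, 2.0, 34.3]
opening: 0.41
grasp_force: 27.8
```

Request:
servo_tool:
  steps:
    - [2.5,0,0,0.1,0,0,0]
    - [2.5,0,0,0.1,0,0,0]
    - [3.8,0,0,0.1,0,0,0]
    - [4.5,0,0,0.1,0,0,0]
    - [5.0,0,0,0.1,0,0,0]

```text
t: 8.07
eef_pos: [0.5364, -0.1263, 0.012]
eef_rot: [[-0.004, 1.0, 0.001], [1.0, 0.004, -0.0], [-0.0, 0.001, -1.0]]
contact_force: [0.3, -0.3, 0.0]
opening: 0.587
grasp_force: 0.0
```

Request:
servo_tool:
  steps:
    - [5.0,0,0,-1,0,0,0]
    - [5.0,0,0,-4,0,0,0]
    - [5.0,0,0,-8,0,0,0]
    - [5.0,2,0,-12,0,0,0]
    - [5.0,5,-0.5,-13,0,0,0]

```text
t: 8.48
eef_pos: [0.5349, -0.0784, 0.1483]
eef_rot: [[-0.0, 1.0, 0.009], [1.0, 0.0, -0.002], [-0.002, 0.009, -1.0]]
contact_force: [1.0, 0.3, -0.0]
opening: 0.585
grasp_force: 0.0
```

Run:
```python
from h import *
c=look(["loose_loupe_center"],None,"top"); cv2.imwrite("pics/t3.png",cv2.resize(c["pixels"][110:290,170:480],None,fx=2.5,fy=2.5))
c=look(["loose_loupe_center"],None,"scene"); 
chain((.5045,.137,.13,90))
```

```text
top call loose_loupe_center 0.43 [224. 216.] [0.5019 0.1411]
scene call loose_loupe_center 0.5 [233. 200.] [0.6704 0.1016]
call [21.39, -2.49, 1.11] [-0.001, 0.0, 0.004] rows>=5.2
```

View pics/t3.png

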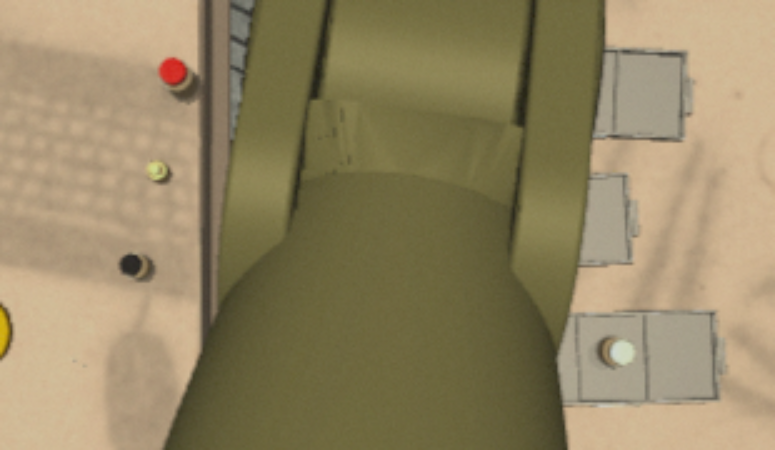

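Request:
servo_tool:
  steps:
    - [4.2,4,-0.5,0,0,0,0]
    - [4.2,8,-1,0,0,0,0]
    - [4.2,12,-1.6,0,0,0,0]
    - [4.2,16,-2.1,0,0,0,0]
    - [4.2,20,-2.5,0,0,0,0]

```text
t: 9.2
eef_pos: [0.5038, 0.1239, 0.1405]
eef_rot: [[-0.002, 1.0, -0.002], [1.0, 0.002, -0.001], [-0.001, -0.002, -1.0]]
contact_force: [1.2, -0.4, -0.1]
opening: 0.491
grasp_force: 0.0
```

Request:
servo_tool:
  steps:
    - [4.2,1,0,0.5,0,0,0]
    - [4.2,1.4,0,3,0,0,0]
    - [4.2,1.4,0,5,0,0,0]
    - [4.2,1.4,0,6,0,0,0]
    - [4.2,1.4,0,6,0,0,0]

```text
t: 9.62
eef_pos: [0.5024, 0.1359, 0.0785]
eef_rot: [[-0.003, 1.0, -0.006], [1.0, 0.003, -0.002], [-0.002, -0.006, -1.0]]
contact_force: [-1.1, 0.1, 0.2]
opening: 0.491
grasp_force: 0.0
```

Run:
```python
from h import *
look(L[1:2])
c=look(["loose_loupe_center","loupe_in_tray_center"],None,"top"); cv2.imwrite("pics/t4.png",cv2.resize(c["pixels"][110:290,320:480],None,fx=3,fy=3))
c=look(["loose_loupe_center","loupe_in_tray_center"],None,"scene"); 
chain((.5045,.1395,.008,90))
```

```text
wrist call short_vial_center 0.67 [325. 213.] [0.5048 0.139 ]
wrist call short_vial_center 0.7 [324. 211.] [0.5046 0.1406]
top call loose_loupe_center 0.76 [352. 199.] [ 0.5353 -0.1233]
top call loose_loupe_center 0.27 [232. 178.] [0.5815 0.1241]
top call loose_loupe_center 0.84 [355. 197.] [ 0.5399 -0.13  ]
top call loupe_in_tray_center 0.77 [381. 194.] [ 0.5439 -0.1842]
top call loupe_in_tray_center 0.7 [234. 179.] [0.5797 0.1204]
top call loupe_in_tray_center 0.66 [381. 195.] [ 0.5428 -0.1832]
call [0.2, -0.05, 7.39] [0.0, -0.0, 0.004] rows>=1.8
```

View pics/t4.png

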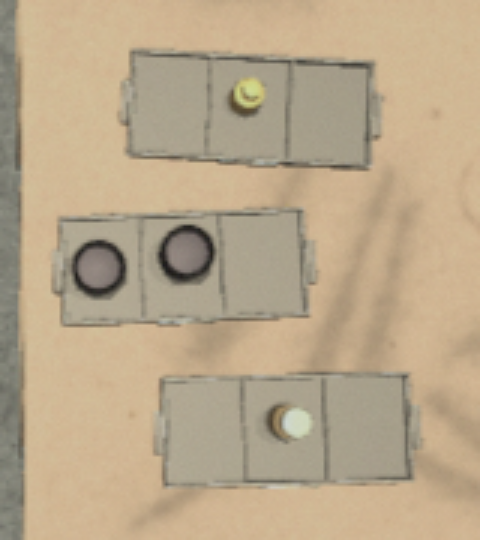

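Request:
servo_tool:
  steps:
    - [4.2,0.3,0.1,3,0,0,0]
    - [4.2,0.3,0.1,5.5,0,0,0]
    - [4.2,0.3,0.1,6.6,0,0,0]
    - [4.2,0.3,0.1,7.0,0,0,0]
    - [4.2,0.3,0.1,7.0,0,0,0]

```text
t: 10.68
eef_pos: [0.505, 0.1402, 0.0109]
eef_rot: [[-0.004, 1.0, -0.002], [1.0, 0.004, -0.001], [-0.001, -0.002, -1.0]]
contact_force: [-0.3, -0.6, 0.0]
opening: 0.49
grasp_force: 0.0
```

Request:
servo_tool:
  steps:
    - [1.2,0,0,0,0,0,0]
    - [1.2,0,0,0,0,0,0]
    - [1.2,0,0,0,0,0,0]
    - [1.2,0,0,0,0,0,0]
    - [1.2,0,0,0,0,0,0]

```text
t: 11.1
eef_pos: [0.507, 0.1407, 0.0129]
eef_rot: [[-0.004, 1.0, 0.002], [1.0, 0.004, 0.001], [0.001, 0.002, -1.0]]
contact_force: [-0.9, -0.4, 6.9]
opening: 0.248
grasp_force: 25.0
```

Run:
```python
from h import *
c=bot.read_camera("top")
for n,q in dict(v=[(160,377),(410,374),(412,482),(163,486)],w=[(132,50),(374,62),(370,168),(128,157)],l=[(59,217),(302,210),(308,316),(63,324)]).items():
    P=np.array([atz(c,(u/3+320,v/3+110),.010)[:2] for u,v in q]); m=P.mean(0); y=(P[0]+P[3]-P[1]-P[2])/2; l=np.linalg.norm(y); y/=l
    print(n,l,"ctr",m,"yaw",np.degrees(np.arctan2(-y[0],y[1])),"+",m+.056*y,"-",m-.056*y)
```

```text
v 0.17103985177768102 ctr [ 0.42250615 -0.25296067] yaw 0.2991857128240127 + [ 0.42221373 -0.19696143] - [ 0.42279856 -0.3089599 ]
w 0.16945219274244136 ctr [ 0.64581303 -0.2343788 ] yaw -3.387650592416091 + [ 0.64912214 -0.17847666] - [ 0.64250392 -0.29028095]
l 0.16932888733544088 ctr [ 0.53548348 -0.18450522] yaw 1.2065344083318996 + [ 0.53430432 -0.12851764] - [ 0.53666265 -0.24049281]
```

Request:
servo_tool:
  steps:
    - [1.2,0,0,-3,0,0,0]
    - [1.2,0,0,-7,0,0,0]
    - [1.2,-3,-1,-10,0,0,0]
    - [1.2,-7,-2,-11.5,0,0,0]
    - [1.2,-11,-3,-12,0,0,0]

```text
t: 11.57
eef_pos: [0.4792, 0.0338, 0.1346]
eef_rot: [[-0.007, 1.0, 0.006], [1.0, 0.007, 0.0], [0.0, 0.006, -1.0]]
contact_force: [0.6, -0.7, -0.9]
opening: 0.245
grasp_force: 24.7
```

Request:
servo_tool:
  steps:
    - [1.2,-4,-1,0,0,0,0]
    - [1.2,-8,-2,0,0,0,0]
    - [1.2,-12,-3,0,0,0,0]
    - [1.2,-16,-4,0,0,0,0]
    - [1.2,-20,-5,0,0,0,0]

```text
t: 11.98
eef_pos: [0.4272, -0.168, 0.1316]
eef_rot: [[-0.004, 1.0, 0.001], [1.0, 0.004, -0.0], [-0.0, 0.001, -1.0]]
contact_force: [1.4, -0.8, 0.0]
opening: 0.252
grasp_force: 24.7
```

Request:
servo_tool:
  steps:
    - [1.2,-2,0,1,0,0,0]
    - [1.2,-2.7,0,4,0,0,0]
    - [1.2,-2.7,0,6,0,0,0]
    - [1.2,-2.7,0,7,0,0,0]
    - [1.2,-2.7,0,7,0,0,0]

```text
t: 12.4
eef_pos: [0.4261, -0.1925, 0.0592]
eef_rot: [[-0.004, 1.0, -0.004], [1.0, 0.004, 0.002], [0.002, -0.004, -1.0]]
contact_force: [-0.7, 0.9, -0.3]
opening: 0.243
grasp_force: 24.7
```

Run:
```python
from h import *
o=bot.get_obs();print(o["eef_pos"],o["opening"],o["grasp_force"])
look(L[1:2],"w5")
chain((.4245,-.1965,.0165,90))
```

```text
[ 0.42609207 -0.19250222  0.05924417] 0.24309573368136927 24.696351885795593
wrist call short_vial_center 0.92 [322. 269.] [ 0.4273 -0.2187]
wrist call short_vial_center 0.74 [325. 269.] [ 0.4286 -0.2184]
call [-0.33, -0.44, 4.56] [0.001, 0.0, 0.005] rows>=1.1
```

View pics/w5.png

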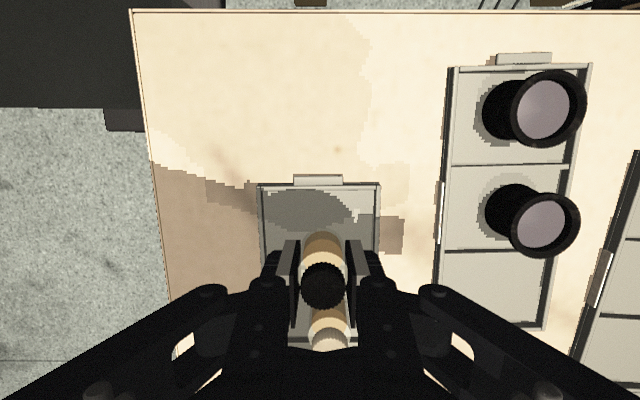

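Request:
servo_tool:
  steps:
    - [1.2,-0.4,0,2,0,0,0]
    - [1.2,-0.4,0,3,0,0,0]
    - [1.2,-0.4,0,3.6,0,0,0]
    - [1.2,-0.4,0,4.0,0,0,0]
    - [1.2,-0.4,0,4.2,0,0,0]

```text
t: 12.97
eef_pos: [0.4281, -0.1969, 0.019]
eef_rot: [[-0.004, 1.0, -0.0], [1.0, 0.004, 0.0], [0.0, -0.0, -1.0]]
contact_force: [-0.9, 0.1, -0.3]
opening: 0.246
grasp_force: 24.7
```

Request:
servo_tool:
  steps:
    - [1.2,0,0,0,0,0,0]
    - [1.2,0,0,0,0,0,0]

```text
t: 13.13
eef_pos: [0.4284, -0.1973, 0.0195]
eef_rot: [[-0.004, 1.0, 0.0], [1.0, 0.004, -0.0], [-0.0, 0.0, -1.0]]
contact_force: [0.0, -0.4, -0.1]
opening: 0.245
grasp_force: 24.7
```

Request:
servo_tool:
  steps:
    - [1.2,0,-0.2,0.2,0,0,0]
    - [1.2,0,-0.2,0.3,0,0,0]
    - [1.2,0,-0.2,0.35,0,0,0]
    - [1.2,0,-0.2,0.4,0,0,0]
    - [1.2,0,-0.2,0.4,0,0,0]

```text
t: 13.55
eef_pos: [0.426, -0.1973, 0.0159]
eef_rot: [[-0.004, 1.0, -0.0], [1.0, 0.004, -0.0], [-0.0, -0.0, -1.0]]
contact_force: [-2.4, 2.2, 8.0]
opening: 0.248
grasp_force: 25.5
```

Request:
servo_tool:
  steps:
    - [2.6,0,0,0,0,0,0]
    - [3.2,0,0,0,0,0,0]
    - [3.8,0,0,0,0,0,0]
    - [4.0,0,0,0,0,0,0]
    - [4.0,0,0,-0.5,0,0,0]

```text
t: 13.97
eef_pos: [0.4254, -0.1969, 0.0195]
eef_rot: [[-0.004, 1.0, -0.002], [1.0, 0.004, 0.001], [0.001, -0.001, -1.0]]
contact_force: [-0.7, 0.0, 0.2]
opening: 0.47
grasp_force: 0.0
```

Request:
servo_tool:
  steps:
    - [4.0,0,0,-3,0,0,0]
    - [4.0,0,0,-7,0,0,0]
    - [4.0,1,1,-11,0,0,0]
    - [4.0,5,3,-12,0,0,0]
    - [4.0,8,5,-12,0,0,0]

```text
t: 14.38
eef_pos: [0.4784, -0.1176, 0.1446]
eef_rot: [[-0.0, 1.0, 0.007], [1.0, 0.0, -0.002], [-0.002, 0.007, -1.0]]
contact_force: [1.8, -0.4, 0.6]
opening: 0.467
grasp_force: 0.0
```

Request:
servo_tool:
  steps:
    - [3.6,3.7,1.7,0,0,0,0]
    - [3.6,7.4,3.4,0,0,0,0]
    - [3.6,11.1,5.1,0,0,0,0]
    - [3.6,14.8,6.8,0,0,0,0]
    - [3.6,18.5,8.5,0,0,0,0]

```text
t: 14.8
eef_pos: [0.5606, 0.0703, 0.1406]
eef_rot: [[-0.004, 1.0, 0.0], [1.0, 0.004, -0.0], [-0.0, 0.0, -1.0]]
contact_force: [0.7, 0.1, 0.4]
opening: 0.421
grasp_force: 0.0
```

Run:
```python
from h import *
look(L[2:3])
c=bot.read_camera("scene"); cv2.imwrite("pics/s6.png",cv2.resize(c["pixels"][130:330,200:520],None,fx=2.4,fy=2.4))
chain((.5815,.1235,.06,90))
```

```text
wrist call small_weight_center 0.77 [351. 128.] [0.5846 0.1235]
wrist call small_weight_center 0.89 [346. 130.] [0.581  0.1218]
call [5.41, 2.19, 8.0] [-0.001, 0.0, 0.007] rows>=2.4
```

View pics/s6.png

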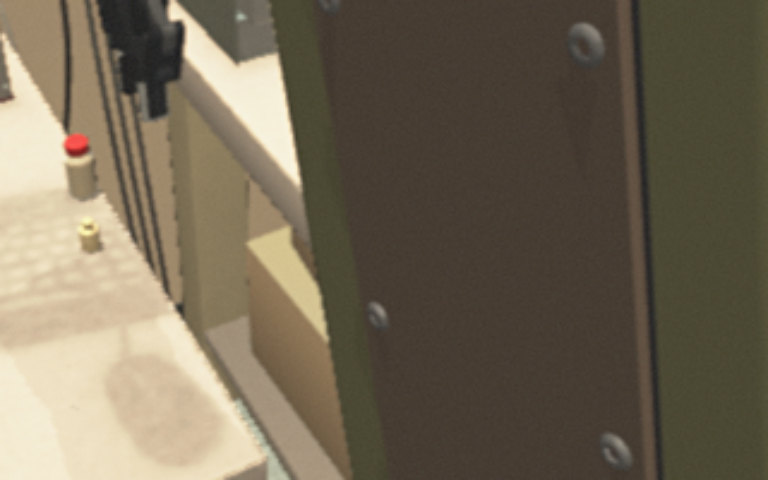

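Request:
servo_tool:
  steps:
    - [3.6,3,1,1,0,0,0]
    - [3.6,5.3,2.1,4,0,0,0]
    - [3.6,5.3,2.1,7,0,0,0]
    - [3.6,5.3,2.1,8,0,0,0]
    - [3.6,5.3,2.1,8,0,0,0]

```text
t: 15.42
eef_pos: [0.5774, 0.1193, 0.0572]
eef_rot: [[-0.003, 1.0, -0.007], [1.0, 0.003, -0.002], [-0.002, -0.007, -1.0]]
contact_force: [-0.6, -0.1, 0.5]
opening: 0.422
grasp_force: 0.0
```

Run:
```python
from h import *
look(L[2:3])
chain((.582,.1235,.006,90))
```

```text
wrist call small_weight_center 0.79 [332. 218.] [0.5843 0.1243]
wrist call small_weight_center 0.55 [329. 217.] [0.582 0.125]
call [0.33, 0.06, 5.57] [0.001, -0.0, 0.002] rows>=1.3
```

Request:
servo_tool:
  steps:
    - [3.6,0.4,0.1,2.5,0,0,0]
    - [3.6,0.4,0.1,4,0,0,0]
    - [3.6,0.4,0.1,4.7,0,0,0]
    - [3.6,0.4,0.1,5.1,0,0,0]
    - [3.6,0.4,0.1,5.3,0,0,0]

```text
t: 15.98
eef_pos: [0.5825, 0.125, 0.0081]
eef_rot: [[-0.003, 1.0, 0.001], [1.0, 0.003, 0.0], [0.0, 0.001, -1.0]]
contact_force: [0.2, -0.0, 0.4]
opening: 0.421
grasp_force: 0.0
```

Request:
servo_tool:
  steps:
    - [3.6,0,0,0,0,0,0]
    - [3.6,0,0,0,0,0,0]

```text
t: 16.15
eef_pos: [0.5827, 0.1253, 0.0083]
eef_rot: [[-0.004, 1.0, 0.002], [1.0, 0.004, 0.0], [0.0, 0.002, -1.0]]
contact_force: [0.4, 0.5, 0.8]
opening: 0.422
grasp_force: 0.0
```

Request:
servo_tool:
  steps:
    - [3.6,0,0,0.2,0,0,0]
    - [0.8,0,0,0.2,0,0,0]
    - [0.8,0,0,0.2,0,0,0]
    - [0.8,0,0,0.2,0,0,0]
    - [0.8,0,0,0.2,0,0,0]

```text
t: 16.57
eef_pos: [0.5821, 0.1254, 0.0056]
eef_rot: [[-0.004, 1.0, 0.001], [1.0, 0.004, 0.0], [0.0, 0.001, -1.0]]
contact_force: [-0.3, -0.5, 3.6]
opening: 0.181
grasp_force: 24.5
```

Request:
servo_tool:
  steps:
    - [0.8,0,0,0,0,0,0]
    - [0.8,0,0,0,0,0,0]

```text
t: 16.73
eef_pos: [0.5821, 0.1254, 0.0056]
eef_rot: [[-0.004, 1.0, 0.0], [1.0, 0.004, 0.0], [0.0, 0.0, -1.0]]
contact_force: [-1.1, -0.6, 4.7]
opening: 0.179
grasp_force: 24.6
```

Request:
servo_tool:
  steps:
    - [0.8,0,0,-3,0,0,0]
    - [0.8,0,0,-7,0,0,0]
    - [0.8,-3,0.7,-9.5,0,0,0]
    - [0.8,-6.5,1.5,-11,0,0,0]
    - [0.8,-10,2.4,-11,0,0,0]

```text
t: 17.15
eef_pos: [0.609, 0.0252, 0.1194]
eef_rot: [[-0.006, 1.0, 0.007], [1.0, 0.006, 0.0], [0.0, 0.007, -1.0]]
contact_force: [1.3, 0.7, -0.3]
opening: 0.181
grasp_force: 24.7
```

Request:
servo_tool:
  steps:
    - [0.8,-4,0.9,0,0,0,0]
    - [0.8,-8,1.8,0,0,0,0]
    - [0.8,-12,2.7,0,0,0,0]
    - [0.8,-16,3.6,0,0,0,0]
    - [0.8,-19,4.5,0,0,0,0]

```text
t: 17.57
eef_pos: [0.6518, -0.1677, 0.1147]
eef_rot: [[-0.002, 1.0, -0.001], [1.0, 0.002, -0.001], [-0.001, -0.001, -1.0]]
contact_force: [0.7, 0.1, 0.0]
opening: 0.181
grasp_force: 24.7
```

Request:
servo_tool:
  steps:
    - [0.8,-1,0,1,0,0,0]
    - [0.8,-1.4,0,3.5,0,0,0]
    - [0.8,-1.4,0,5.5,0,0,0]
    - [0.8,-1.4,0,6,0,0,0]
    - [0.8,-1.4,0,6,0,0,0]

```text
t: 17.98
eef_pos: [0.6498, -0.1773, 0.0524]
eef_rot: [[-0.004, 1.0, -0.005], [1.0, 0.004, 0.002], [0.002, -0.005, -1.0]]
contact_force: [0.2, 0.4, -0.5]
opening: 0.182
grasp_force: 24.7
```

Run:
```python
from h import *
o=bot.get_obs();print(o["eef_pos"],o["opening"],o["grasp_force"])
look(L[1:2]+L[3:],"w7")
chain((.651,-.1785,.0095,86.5))
```

```text
[ 0.64975147 -0.17732636  0.05242237] 0.1821511983398296 24.71195113408612
wrist call loose_loupe_center 0.83 [ 99. 138.] [ 0.5302 -0.1254]
wrist call loose_loupe_center 0.75 [107. 135.] [ 0.5349 -0.1235]
call [-0.03, -0.24, 4.73] [0.002, 0.001, 0.066] rows>=1.1
```

View pics/w7.png

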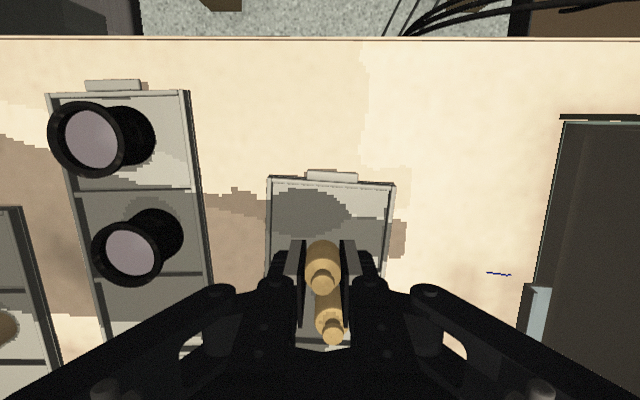

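Request:
servo_tool:
  steps:
    - [0.8,0,0,2,0,0,0.06]
    - [0.8,0,0,3,0,0,0.06]
    - [0.8,0,0,3.6,0,0,0.06]
    - [0.8,0,0,4.0,0,0,0.06]
    - [0.8,0,0,4.1,0,0,0.06]

```text
t: 18.65
eef_pos: [0.6516, -0.1782, 0.0136]
eef_rot: [[0.055, 0.998, -0.001], [0.998, -0.055, 0.0], [0.0, -0.001, -1.0]]
contact_force: [0.1, 0.1, 0.5]
opening: 0.18
grasp_force: 24.7
```

Request:
servo_tool:
  steps:
    - [0.8,0,0,0,0,0,0]
    - [0.8,0,0,0,0,0,0]

```text
t: 18.82
eef_pos: [0.6525, -0.1785, 0.0147]
eef_rot: [[0.056, 0.998, 0.001], [0.998, -0.056, -0.0], [-0.0, 0.001, -1.0]]
contact_force: [0.5, 0.3, -0.2]
opening: 0.187
grasp_force: 24.7
```

Request:
servo_tool:
  steps:
    - [0.8,0,0.1,0.3,0,0,0]
    - [0.8,0,0.1,0.45,0,0,0]
    - [0.8,0,0.1,0.55,0,0,0]
    - [0.8,0,0.1,0.6,0,0,0]
    - [0.8,0,0.1,0.6,0,0,0]

```text
t: 19.23
eef_pos: [0.6532, -0.1785, 0.0086]
eef_rot: [[0.056, 0.998, 0.0], [0.998, -0.056, -0.0], [-0.0, 0.0, -1.0]]
contact_force: [-0.8, 0.3, 2.7]
opening: 0.182
grasp_force: 25.0
```

Contact; release, lift, back to the tall vial (0.660, 0.105).

Request:
servo_tool:
  steps:
    - [1.9,0,0,0,0,0,0]
    - [2.3,0,0,0,0,0,0]
    - [2.6,0,0,0,0,0,0]
    - [2.6,0,0,-0.4,0,0,0]
    - [2.6,0,0,-2,0,0,0]

```text
t: 19.65
eef_pos: [0.6508, -0.1778, 0.0258]
eef_rot: [[0.056, 0.998, -0.005], [0.998, -0.056, 0.001], [0.001, -0.005, -1.0]]
contact_force: [-0.4, 0.1, 0.1]
opening: 0.301
grasp_force: 0.0
```

Request:
servo_tool:
  steps:
    - [2.6,0,0,-3.5,0,0,0]
    - [2.6,0,0,-7.5,0,0,0]
    - [4.7,2,0,-10.5,0,0,-0.06]
    - [4.7,5,0,-11,0,0,-0.06]
    - [4.7,9,0,-11,0,0,-0.06]

```text
t: 20.07
eef_pos: [0.6606, -0.0903, 0.1425]
eef_rot: [[-0.0, 1.0, 0.007], [1.0, 0.0, -0.002], [-0.002, 0.007, -1.0]]
contact_force: [1.2, 0.1, -0.8]
opening: 0.551
grasp_force: 0.0
```

Request:
servo_tool:
  steps:
    - [4.7,4,0,0,0,0,0]
    - [4.7,8,0,0,0,0,0]
    - [4.7,11,0,0,0,0,0]
    - [4.7,13,0,0,0,0,0]
    - [4.7,13,0,0,0,0,0]

```text
t: 20.48
eef_pos: [0.6574, 0.0459, 0.1385]
eef_rot: [[-0.009, 1.0, 0.0], [1.0, 0.009, 0.002], [0.002, 0.0, -1.0]]
contact_force: [0.3, -0.7, -0.2]
opening: 0.548
grasp_force: 0.0
```

Run:
```python
from h import *
look(L[:1])
chain((.660,.105,.09,90))
```

```text
wrist call tall_vial_center 0.65 [325. 123.] [0.6605 0.1039]
wrist call tall_vial_center 0.68 [325. 123.] [0.6605 0.1038]
call [6.38, 0.27, 4.83] [0.0, 0.001, 0.004] rows>=1.9
```

Request:
servo_tool:
  steps:
    - [4.7,4,0.3,0,0,0,0]
    - [4.7,6.3,0.3,2,0,0,0]
    - [4.7,6.3,0.3,5,0,0,0]
    - [4.7,6.3,0.3,8,0,0,0]
    - [4.7,6.3,0.3,10,0,0,0]

```text
t: 21.05
eef_pos: [0.6592, 0.1031, 0.0356]
eef_rot: [[-0.003, 1.0, -0.002], [1.0, 0.003, -0.001], [-0.001, -0.002, -1.0]]
contact_force: [-0.1, 0.5, -0.5]
opening: 0.548
grasp_force: 0.0
```

Request:
servo_tool:
  steps:
    - [4.7,0,0,1,0,0,0]
    - [4.7,0,0,1.6,0,0,0]
    - [4.7,0,0,2.0,0,0,0]
    - [4.7,0,0,2.1,0,0,0]
    - [4.7,0,0,2.1,0,0,0]

```text
t: 21.47
eef_pos: [0.6613, 0.1041, 0.0183]
eef_rot: [[-0.003, 1.0, 0.002], [1.0, 0.003, 0.0], [0.0, 0.002, -1.0]]
contact_force: [-1.0, 0.6, -0.0]
opening: 0.545
grasp_force: 0.0
```

Request:
servo_tool:
  steps:
    - [4.7,0,0,0.4,0,0,0]
    - [1.8,0,0,0.4,0,0,0]
    - [1.8,0,0,0.4,0,0,0]
    - [1.8,0,0,0.4,0,0,0]
    - [1.8,0,0,0.4,0,0,0]

```text
t: 21.88
eef_pos: [0.6607, 0.1045, 0.0138]
eef_rot: [[-0.004, 1.0, 0.001], [1.0, 0.004, 0.0], [0.0, 0.001, -1.0]]
contact_force: [-0.1, 0.2, 2.2]
opening: 0.307
grasp_force: 25.1
```

Request:
servo_tool:
  steps:
    - [1.8,0,0,0,0,0,0]
    - [1.8,0,0,0,0,0,0]
    - [1.8,0,0,0,0,0,0]

```text
t: 22.13
eef_pos: [0.6607, 0.1045, 0.0137]
eef_rot: [[-0.004, 1.0, 0.001], [1.0, 0.004, 0.0], [0.0, 0.001, -1.0]]
contact_force: [-1.5, -0.7, 4.7]
opening: 0.302
grasp_force: 25.3
```

Request:
servo_tool:
  steps:
    - [1.8,0,0,-3,0,0,0]
    - [1.8,0,0,-7,0,0,0]
    - [1.8,-1.5,-0.8,-10.5,0,0,0]
    - [1.8,-4.5,-2.5,-12.5,0,0,0]
    - [1.8,-8,-4.5,-13,0,0,0]

```text
t: 22.55
eef_pos: [0.6188, 0.0251, 0.1476]
eef_rot: [[-0.007, 1.0, 0.008], [1.0, 0.007, 0.001], [0.001, 0.008, -1.0]]
contact_force: [1.4, -0.6, -1.1]
opening: 0.303
grasp_force: 24.9
```

Request:
servo_tool:
  steps:
    - [1.8,-3.5,-2,0,0,0,0]
    - [1.8,-7,-4,0,0,0,0]
    - [1.8,-10.5,-6,0,0,0,0]
    - [1.8,-14,-8,0,0,0,0]
    - [1.8,-17.5,-10,0,0,0,0]

```text
t: 22.97
eef_pos: [0.515, -0.1524, 0.1429]
eef_rot: [[-0.004, 1.0, -0.0], [1.0, 0.004, 0.0], [0.0, -0.0, -1.0]]
contact_force: [-0.0, -0.8, -0.5]
opening: 0.303
grasp_force: 24.9
```

Request:
servo_tool:
  steps:
    - [1.8,-3.5,-2,0,0,0,0]
    - [1.8,-7,-4,0,0,0,0]
    - [1.8,-10.5,-6,0,0,0,0]
    - [1.8,-14,-8,0,0,0,0]
    - [1.8,-15.8,-8.9,0,0,0,0]

```text
t: 23.38
eef_pos: [0.4254, -0.3125, 0.143]
eef_rot: [[-0.001, 1.0, -0.001], [1.0, 0.001, -0.001], [-0.001, -0.001, -1.0]]
contact_force: [0.4, 0.5, -0.5]
opening: 0.307
grasp_force: 24.9
```

Run:
```python
from h import *
for i in range(3): c=bot.read_camera("wrist")
o=bot.get_obs();print(o["eef_pos"],o["opening"],o["grasp_force"])
look(L[1:2],"w8")
chain((.4265,-.309,.06,90))
```

```text
[ 0.42704732 -0.31062976  0.14285394] 0.3009970906760884 24.859209304886463
wrist call short_vial_center 0.9 [321.  47.] [ 0.4276 -0.1979]
wrist call short_vial_center 0.64 [324.  46.] [ 0.4291 -0.1977]
wrist call short_vial_center 0.61 [322. 124.] [ 0.4282 -0.2538]
call [-0.04, -0.18, 8.29] [-0.0, -0.001, 0.005] rows>=2.0
```

View pics/w8.png

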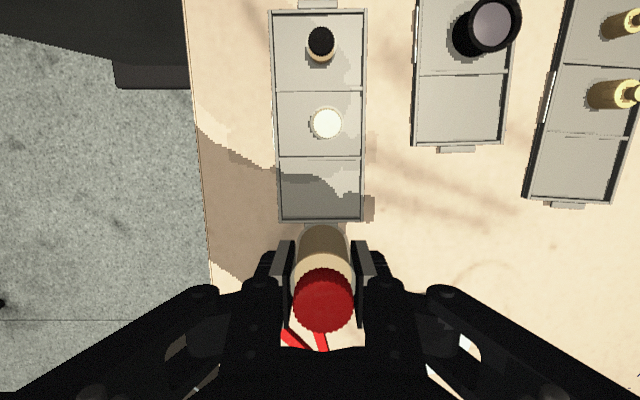

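Run:
```python
from h import *
c=bot.read_camera("wrist")
for u in [(281,222),(361,220),(278,157),(363,156),(319,157),(321,221)]: print(u,atz(c,u,.010)[:2])
print(bot.get_obs()["eef_pos"])
```

```text
(281, 222) [ 0.39278405 -0.33766683]
(361, 220) [ 0.46417095 -0.33542344]
(278, 157) [ 0.39189443 -0.27962205]
(363, 156) [ 0.46375929 -0.27840203]
(319, 157) [ 0.42657055 -0.2794412 ]
(321, 221) [ 0.42850446 -0.33654428]
[ 0.42841819 -0.30845008  0.14297247]
```

Request:
servo_tool:
  steps:
    - [1.8,0,0,4,0,0,0]
    - [1.8,0,0,7.5,0,0,0]
    - [1.8,0,0,10,0,0,0]
    - [1.8,0,0,11.3,0,0,0]
    - [1.8,0,0,11.8,0,0,0]

```text
t: 24.15
eef_pos: [0.4268, -0.307, 0.0225]
eef_rot: [[-0.006, 1.0, -0.004], [1.0, 0.006, 0.003], [0.003, -0.004, -1.0]]
contact_force: [-0.6, 0.5, -0.5]
opening: 0.306
grasp_force: 24.8
```

Request:
servo_tool:
  steps:
    - [1.8,0,0,0,0,0,0]
    - [1.8,0,0,0.2,0,0,0]
    - [1.8,0,0,0.2,0,0,0]

```text
t: 24.4
eef_pos: [0.4291, -0.3098, 0.0242]
eef_rot: [[-0.005, 1.0, 0.002], [1.0, 0.005, -0.001], [-0.001, 0.002, -1.0]]
contact_force: [-0.2, -1.0, -0.5]
opening: 0.306
grasp_force: 24.9
```

Request:
servo_tool:
  steps:
    - [1.8,0.1,0,0.35,0,0,0]
    - [1.8,0.1,0,0.5,0,0,0]
    - [1.8,0.1,0,0.6,0,0,0]
    - [1.8,0.1,0,0.65,0,0,0]
    - [1.8,0.1,0,0.65,0,0,0]

```text
t: 24.82
eef_pos: [0.428, -0.3086, 0.0168]
eef_rot: [[-0.004, 1.0, 0.0], [1.0, 0.004, -0.0], [-0.0, 0.0, -1.0]]
contact_force: [0.0, 0.6, -0.7]
opening: 0.305
grasp_force: 24.9
```

Request:
servo_tool:
  steps:
    - [1.8,0,0,0.1,0,0,0]
    - [1.8,0,0,0.1,0,0,0]
    - [2.9,0,0,0.1,0,0,0]
    - [3.6,0,0,0.1,0,0,0]
    - [4.3,0,0,0.1,0,0,0]

```text
t: 25.23
eef_pos: [0.428, -0.3086, 0.0156]
eef_rot: [[-0.004, 1.0, 0.0], [1.0, 0.004, -0.0], [-0.0, 0.0, -1.0]]
contact_force: [-0.1, -0.8, 0.1]
opening: 0.503
grasp_force: 0.0
```

Request:
servo_tool:
  steps:
    - [4.3,0,0,0,0,0,0]
    - [4.3,0,0,-2,0,0,0]
    - [4.3,0,0,-6,0,0,0]
    - [4.3,0,0,-10,0,0,0]
    - [4.3,0,0,-14,0,0,0]

```text
t: 25.65
eef_pos: [0.4273, -0.308, 0.1567]
eef_rot: [[-0.004, 1.0, -0.001], [1.0, 0.004, 0.001], [0.001, -0.001, -1.0]]
contact_force: [0.8, -1.3, 0.2]
opening: 0.507
grasp_force: 0.0
```

Request:
servo_tool:
  steps:
    - [4.3,-4,0,0,0,0,0]
    - [4.3,-8,0,0,0,0,0]
    - [4.3,-11,0,0,0,0,0]
    - [4.3,-12,0,0,0,0,0]
    - [4.3,-12,0,0,0,0,0]

```text
t: 26.07
eef_pos: [0.4282, -0.4308, 0.1552]
eef_rot: [[-0.001, 1.0, 0.0], [1.0, 0.001, -0.0], [-0.0, 0.0, -1.0]]
contact_force: [-0.5, -0.2, 0.0]
opening: 0.505
grasp_force: 0.0
```

Run:
```python
from h import *
c=bot.read_camera("wrist"); cv2.imwrite("pics/w9.png",c["pixels"])
o=bot.get_obs();print(o["eef_pos"],o["t"],o["contact_force"])
```

```text
[ 0.42802578 -0.42889526  0.15497814] 26.1167 [-0.67408626  0.64442099 -0.23669415]
```

View pics/w9.png

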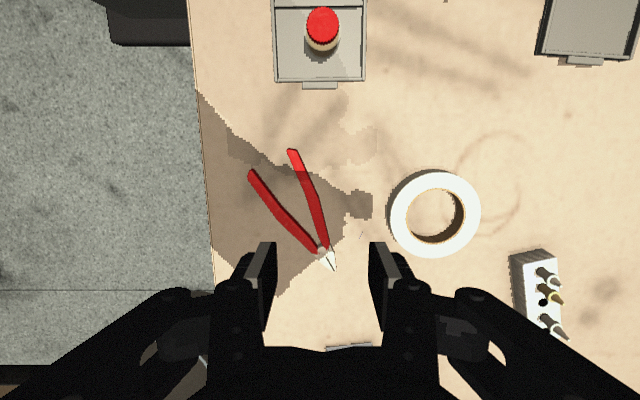

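Run:
```python
from h import *
c=bot.read_camera("top"); cv2.imwrite("pics/t10.png",cv2.resize(c["pixels"][110:290,320:480],None,fx=3,fy=3))
```

```text
(no output)
```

View pics/t10.png

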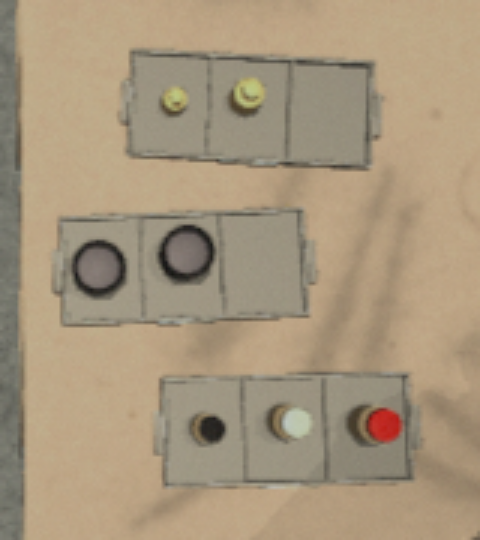

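The picture shows all four things standing in the end bays of the right trays: weight (175,99), loupe (99,268), short vial (210,428) and tall vial (380,424). The three middle things have not moved.

```bash
python3 -c "
from plant import bot
print(bot.hand_in())"
```

```text
the job is handed in; nothing more can be done
None
```

The job is handed in at about 26 s: the final overhead picture shows both vials, the weight and the loupe standing upright, each alone in an end bay of its matching tray, with the three middle-bay things still in place.

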